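# Set the sliding jaw of a circuit-board holder

## Robot

A 6-joint arm with a two-finger parallel gripper is mounted at the origin on a cart in front of the work surface, level with it; the furniture and walls round the work are solid. World frame = base frame: x ahead of the robot, y to its left, z up, the work surface at z = 0. Lengths are in m, angles in rad, forces in N, time in s.
With the tool pointing down it reaches from about 0.3 to 0.775 m from the base axis. Payload 14.6 kg.
Tool frame: the origin (TCP) lies at the very end of the fingers, on their centre line; the grasp point (between the pads) lies 19 mm behind it (ctrl.grasp_offset is the distance from the TCP to the grasp point, in m); z points along the fingers, y is the line along which they close (so a half turn about z gives the same grasp; the last joint's range is limited). The gripper opens to 94 mm and grips with 3 to 60 N. Pads are 16 mm wide; open, the fingers measure 119 mm over their backs; the gripper's body (75 mm by 177 mm) begins 78 mm behind the grasp point.
Start: joints at [-1.349, 0.3, 1.521, -0, 1.321, -0.067], TCP at [0.157, -0.527, 0.205] pointing down, gripper open.
Joint ranges: [-3.03, 3.03], [-0.79, 2.21], [0.23, 2.52], [-1.04, 4.18], [0, 3.07], [-2.55, 2.55]. Speed limits (rad/s): [2.22, 2.22, 2.57, 3.14, 3.14, 3.14].

## Interface

Orientations are given as [roll, pitch, yaw] about the fixed x, y, z axes, in that order (R = Rz(yaw) Ry(pitch) Rx(roll)).
In Python, from station import ctrl gives the robot as it stands.
- The arm moves only by the tool step_arm, never from a script. Its argument "plan" is a list that holds one entry, the list of rows, each a list of 6 numbers: the shift along the tool's x, y, z in units of 30 mm (1.0 is 30 mm), then the turn, a rotation vector about the tool's x, y, z in units of 6 degrees (1.0 is 6 degrees). In form: [[[dx, dy, dz, wx, wy, wz], ...]]. A call has 1 to 8 rows; each row is the pose to reach, as a shift and turn from the pose commanded when the call began, along the tool's axes at that moment; what a row does not reach only later rows make up. A row lasts 1/12 s, in which the tool goes at most 41.7 mm and 7.16 degrees, less where a joint would pass 70% of its speed; a pose out of reach is approached as far as the arm can. A call with a gripper value outside its range is refused whole. "grip" is the opening, from 0 (shut) to 1 (fully open), set as the call begins (left out, the last holds). The fingers move at their own pace and stop on an object; "squeeze" is the grip in N (left out, the last holds). Time passes only in rows, so rows that repeat a pose let the fingers close. It gives the time, the measured TCP pose, the force, the opening and the grip force at its end, in the units of the state.
- ctrl.get_obs(): the state, without advancing time (a new reading comes with each control period).
- ctrl.camera(name): name is "scene" or "top" or "wrist"; returns the picture (480x640x3 uint8, red, green, blue); there is no depth.
- ctrl.camera_model(name): a dict with "intrinsics" (3x3 intrinsics, pixels), "R" (3x3) and "t" (3): a world point X has camera coordinates R X + t; the wrist camera has in their place "tool_from_camera" (4x4, takes a point from camera to tool coordinates, whose origin is the TCP and whose axes are the flange's). Camera axes: x right, y down, z forward; pixel columns grow to the right and rows downward; lengths in m; the calibration is good to about 2 mm. A picture is of the moment at which its call begins: read the wrist's pose just before it. camera_model takes no time and is no camera call.
- ctrl.hand_in(): hands the job in; it is judged then, once.
Trained networks look in the newest picture that a camera, given by its name, has taken for a name from the list of things; names that differ only in an ending like _2 or _b are one class to them, and where a whole thing is asked for, a point or a joint stands for the part that bears it (a point fixed in the world has none). Each returns a list of dicts, best first, with "confidence" (0 to 1); they miss things now and then, are a little off and sometimes report something else, mostly with a low value. They report only what shows in the picture. A call takes as long as a camera call.
- ctrl.masks_of(query, camera): "pixels" (480x640 bool, what is visible of it) and "at" ([column, row] in pixels, amid what is visible of it).
- ctrl.place_of(query, camera): "at" ([column, row] in pixels: a listed point, or the origin of a listed thing).
The state is a dict: "time_s": time; "qpos": joint angles; "joint_vel": joint speeds; "tau": joint torques, N m; "ee_pos": TCP position; "eef_rot": TCP orientation; "force": force on the tool from outside, world axes, zero at the start; "moment": the same for the moment, N m; "grip_width": finger opening in m; "grip_force": force on a finger pad.
Only numpy, scipy, OpenCV 4.12 (cv2) and the standard library are available. Lean on these libraries where they do the work, as an engineer would, in place of code of your own. Each camera call takes 0.05 s, during which the arm holds its last target. There are 200 camera calls.

## Task

A circuit board lies on the rods of the board holder and is about to be warmed for desoldering. Slide the holder's loose jaw along the rods until the board is caught between the two jaws, turn the jaw's thumbscrew clockwise until it seats, then back it off a quarter turn so that the board has room to grow. Finish while still gripping the thumbscrew, held still at that setting with the board still between the jaws, so that I can tighten its lock nut; leave the tools and parts lying round the holder where they are.

Things in the scene. Friction and masses are not known exactly. Their poses are not given: they have to be found in the camera images.
- holder: the circuit-board holder, fixed to the bench: two steel rods (14 mm diameter, 64 mm apart, tops 41 mm above the bench) between grey end castings, 352 mm long, 128 deep, 49 high, turned by up to 0.2 rad. Origin: on the bench under its middle; x axis to its rear (away from the robot at yaw 0), y axis along the rods from sliding jaw to fixed jaw (the robot's left at yaw 0)
- fixed_jaw_face (a point): the middle of the fixed jaw's flat dark face, which looks along -y of the holder, 43 mm above the bench. The jaw is an aluminium bar across the rods, 112 mm along x, 24 mm along y, top 58 mm above the bench (61 mm with screw heads)
- jaw (a joint): travel of the sliding jaw along the rods, m, growing towards the fixed jaw (+y of the holder). The gap between the jaw faces is 0.230 minus this value, so the 160 mm board is caught at 0.070. Stays where it is left; rubs with about 3 N while the screw is over 0.4 turn open, 6 N a quarter turn from seated, 10 N seated. Can be drawn along by its block or by the knob
- jaw_face (a point): the middle of the sliding jaw's flat dark face, which looks along +y of the holder, 43 mm above the bench. The jaw is an aluminium block across both rods, 112 mm along x, 48 mm along y (behind this face), top 58 mm above the bench (61 with screw heads), with a boss 64 mm high under the thumbscrew
- knob: the black knurled round knob of the thumbscrew, 30 mm diameter, 24 mm tall (80 to 104 mm above the bench), axis upright over the front rod, 24 mm behind the sliding jaw's face and 32 mm to the front (holder -x) of its middle; a small bright rib on top runs outward. Below it a bare threaded stud with a steel lock nut 17 mm across. Origin: on its axis at bench height; moves with the jaw
- knob_grip (a point): the point on the knob's axis at mid-height of its gripping part, about 92.5 mm above the bench; it moves with the jaw. Its axes turn with the knob
- screw (a joint): angle of the thumbscrew, rad: 0 is seated (a hard stop), growing as it is unscrewed, counterclockwise seen from above; clockwise tightens. 1.5 mm a turn, so the knob hardly rises. Turns with 0.05 N m; starts 2.8 to 4.6 rad open; a quarter turn is 1.57 rad
- board: the green circuit board, loose, 160 mm along its y, 80 mm along its x, components up to 20 mm high, 0.18 kg, lying across the two rods between the jaws with its y axis along the rods. Origin: the middle of its underside, 41 mm above the bench. It slides along the rods when the jaw pushes it
- screwdriver: bystander: screwdriver with a blue handle, 177 mm long, 21 mm thick, lying in front of the holder. Origin under its middle
- tweezers: bystander: fine steel tweezers, 120 mm long, 10 mm high, lying behind the holder. Origin under the middle
- flux_bottle: bystander: white dropper bottle, 32 mm diameter, 90 mm tall, standing beyond the fixed-jaw end of the holder. Origin under its middle
- tip_tin: bystander: small round white tin, 40 mm diameter, 20 mm tall, beyond the sliding-jaw end of the holder. Origin under its middle. (Farther to the right, middle at about x 0.48, y -0.46, stands the fixed magnifier lamp: round base 250 mm across, 52 mm high, its post and jointed arm rising to 0.5 m over y -0.4 and beyond; keep the arm clear of it on the way in)
- cutters: bystander: side cutters with red grips, 125 mm long, 11 mm high, lying behind the holder. Origin under the middle
- heatsink: bystander: grey finned heatsink, 36 by 46 mm, 25 mm high, in front of the holder's sliding-jaw end. Origin under its middle

How it is judged:
By the outcome, as a careful person would: the job done as asked, in the order asked, and still so for the second after the job is handed in, while the arm keeps its last pose, push and grip.
It also fails if it takes over 58 s, if anything falls off the work surface, if the arm or the gripper's body presses on something with over 40 N, if the wrist force passes 120 N, or if a joint passes its speed limit or range.

## Working session

There is one attempt and no reset: what is moved stays moved. The work goes in short steps, Python scripts to look and compute and a tool call to move; the robot and the scene stay as the last step left them, time stands still between calls to the robot, and variables do not carry over. Pictures are saved under pics/ and viewed, at most 10 in all, crops included, and the job is handed in when it is done.

Besides the shell and the picture viewer there is one more tool, called after ">>>" as name(argument=value, ...) on one line, values as JSON. step_arm: Moves the arm, as the interface text tells. Its arguments: {"type":"object","properties":{"plan":{"type":"array","items":{"type":"array","items":{"type":"array","items":{"type":"number"}}}},"grip":{"type":"number"},"squeeze":{"type":"number"}},"required":["plan"]}

```bash
mkdir -p pics; ls
cat > h.py <<'E'
import numpy as np, cv2
from scipy.spatial.transform import Rotation as Ro
from station import ctrl
def ray(cam,px,z,obs=None):
    m=ctrl.camera_model(cam);K=np.array(m["intrinsics"])
    d=np.linalg.inv(K)@[px[0],px[1],1]
    if cam=="wrist":
        o=obs or ctrl.get_obs();T=np.array(m["tool_from_camera"]);W=Ro.from_euler('xyz',o["eef_rot"]).as_matrix()
        c=W@T[:3,3]+o["ee_pos"];d=W@T[:3,:3]@d
    else:
        R=np.array(m["R"]);c=-R.T@np.array(m["t"]);d=R.T@d
    return c+d*(z-c[2])/d[2]
E
cat > a.py <<'E'
from h import *
for cam in ("top","scene"):
    im=ctrl.camera(cam);cv2.imwrite(f"pics/{cam}0.png",im[:,:,::-1])
    for n,z in (("knob_grip",.0925),("knob",0),("jaw_face",.043),("fixed_jaw_face",.043),("holder",0),("board",.041),("heatsink",0),("screwdriver",0),("flux_bottle",0),("tip_tin",0)):
        for r in ctrl.place_of(n,cam)[:1]: print(cam,n,np.round(r["at"],1),round(r["confidence"],2),ray(cam,r["at"],z).round(4))
o=ctrl.get_obs();print(o)
E
python3 a.py
```

```text
pics
top knob_grip [393.4 257.8] 0.51 [ 0.4719 -0.0661  0.0925]
top knob [387.2 259.7] 0.65 [ 0.4768 -0.0704  0.    ]
top jaw_face [374.2 243.5] 0.58 [ 0.5055 -0.0385  0.043 ]
top fixed_jaw_face [269.  252.2] 0.67 [0.4918 0.1694 0.043 ]
top board [321.9 245.9] 0.98 [0.5027 0.0648 0.041 ]
top heatsink [380.1 303.8] 0.87 [ 0.387  -0.0524  0.    ]
top screwdriver [298.6 300.9] 0.89 [0.3956 0.1135 0.    ]
top flux_bottle [218.9 242.7] 0.66 [0.5181 0.2771 0.    ]
top tip_tin [441.3 226.5] 0.69 [ 0.5442 -0.1857  0.    ]
scene knob_grip [402.3 238.1] 0.55 [ 0.4774 -0.0728  0.0925]
scene jaw_face [381.  244.8] 0.91 [ 0.5087 -0.0432  0.043 ]
scene fixed_jaw_face [295.2 277.6] 0.79 [0.5014 0.1636 0.043 ]
scene holder [346.9 271. ] 0.61 [0.4992 0.0416 0.    ]
scene board [330.5 267.6] 0.88 [0.4972 0.0836 0.041 ]
scene heatsink [404.5 295.1] 0.63 [ 0.3948 -0.0483  0.    ]
scene screwdriver [336.2 322.2] 0.85 [0.3911 0.1153 0.    ]
scene flux_bottle [244.9 300.9] 0.92 [0.5131 0.2761 0.    ]
scene tip_tin [422.6 226.5] 0.55 [ 0.5449 -0.175   0.    ]
{'time_s': 1.1, 'qpos': array([-1.34861819e+00,  2.99903381e-01,  1.52098258e+00,  2.56271837e-06,
        1.32070294e+00, -6.66080638e-02]), 'joint_vel': array([ 0.00074978,  0.00028333,  0.00071211, -0.00062611,  0.00111084,
       -0.00151243]), 'tau': array([ 1.01500002e-03, -5.31667578e+01, -3.52912545e+01,  7.09326798e-02,
        2.13004817e-02, -1.28217556e-05]), 'ee_pos': array([ 0.15662675, -0.52722335,  0.2054511 ]), 'eef_rot': array([ 3.14158874e+00, -2.22730334e-06,  2.88785562e-01]), 'force': array([ 1.126464  , -0.52644191,  0.05918549]), 'moment': array([-0.05203613,  0.01852222, -0.0431008 ]), 'grip_force': 0.0, 'grip_width': 0.09385695773422122}
```

View pics/top0.png

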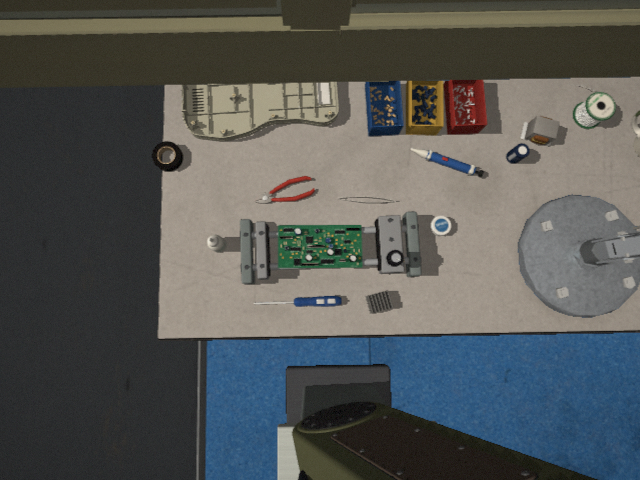

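View pics/scene0.png

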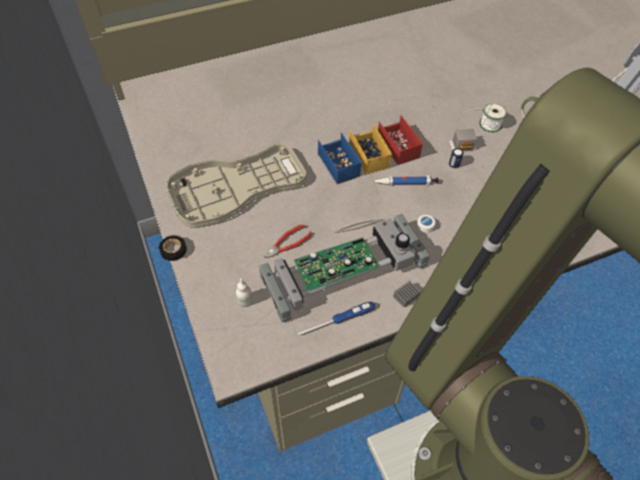

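The top view shows the holder running from (247,252) to (411,243) with a yaw of about 0.05. The sliding jaw is at right, with its knob at (394,258), and the lamp base is at (580,255). The scene view agrees. I'll move in by an arc clear of the lamp.

```bash
cat >> h.py <<'E'
def go(pos,yaw):
    o=ctrl.get_obs();W=Ro.from_euler('xyz',o["eef_rot"]).as_matrix()
    s=W.T@(np.array(pos)-o["ee_pos"])/.03
    cur=o["eef_rot"][2]
    print("shift",s.round(3),"wz",round(-np.degrees(yaw-cur)/6,3),"(mod 60) q6",o["qpos"][5].round(3))
E
python3 -c "
from h import *
go([.25,-.30,.25],.289)"
```

```text
shift [ 5.141 -6.374 -1.485] wz -0.002 (mod 60) q6 -0.067
```

>>> step_arm(plan=[[[0.64,-0.8,-0.19,0,0,-1],[1.28,-1.6,-0.38,0,0,-2],[1.92,-2.4,-0.56,0,0,-3],[2.56,-3.2,-0.75,0,0,-4],[3.2,-4,-0.94,0,0,-5],[3.84,-4.8,-1.13,0,0,-6],[4.48,-5.6,-1.3,0,0,-7],[5.1,-6.4,-1.5,0,0,-8]]])

```text
time_s: 1.77
ee_pos: [0.2488, -0.2981, 0.2507]
eef_rot: [3.141, 0.0, 1.131]
force: [1.6, 0.3, -0.4]
grip_width: 0.0941
grip_force: 0.0
```

```bash
python3 -c "
from h import *
o=ctrl.get_obs();print(o['ee_pos'],o['eef_rot'],o['qpos'],o['time_s'])
go([.42,-.09,.25],o['eef_rot'][2])"
```

```text
[ 0.24881961 -0.29814835  0.25069372] [3.14138823e+00 7.20379243e-05 1.13145540e+00] [-9.69758282e-01 -1.08802283e-01  1.86238985e+00  4.19770813e-05
  1.38779231e+00 -5.30424995e-01] 1.7667
shift [8.706 2.213 0.023] wz -0.0 (mod 60) q6 -0.53
```

>>> step_arm(plan=[[[1.1,0.28,0,0,0,-1.1],[2.2,0.55,0,0,0,-2.2],[3.3,0.83,0,0,0,-3.3],[4.35,1.1,0,0,0,-4.4],[5.45,1.38,0,0,0,-5.5],[6.5,1.65,0,0,0,-6.6],[7.6,1.93,0,0,0,-7.7],[8.7,2.2,0,0,0,-8.7]]])

```text
time_s: 2.43
ee_pos: [0.4212, -0.0907, 0.2506]
eef_rot: [3.141, 0.0, 2.044]
force: [-0.3, -0.8, 0.5]
grip_width: 0.0941
grip_force: 0.0
```

>>> step_arm(plan=[[[0,0,0,0,0,-1.1],[0,0,0,0,0,-2.2],[0,0,0,0,0,-3.3],[0,0,0,0,0,-4.4],[0,0,0,0,0,-5.5],[0,0,0,0,0,-6.6],[0,0,0,0,0,-7.7],[0,0,0,0,0,-8.7]]])

```text
time_s: 3.1
ee_pos: [0.4204, -0.0923, 0.2505]
eef_rot: [-3.142, 0.0, 2.955]
force: [-0.6, 0.0, -0.3]
grip_width: 0.0938
grip_force: 0.0
```

>>> step_arm(plan=[[[0,0,0,0,0,-1.1],[0,0,0,0,0,-2.2],[0,0,0,0,0,-3.3],[0,0,0,0,0,-4.4],[0,0,0,0,0,-5.5],[0,0,0,0,0,-6.6],[0,0,0,0,0,-7.7],[0,0,0,0,0,-8.7]]])

```text
time_s: 3.77
ee_pos: [0.4225, -0.0848, 0.2505]
eef_rot: [-3.137, -0.007, -2.434]
force: [-0.4, 0.1, 0.2]
grip_width: 0.0939
grip_force: 0.0
```

```bash
cat > b.py <<'E'
from h import *
import sys
tag=sys.argv[1]
for i in range(2):
    o=ctrl.get_obs();im=ctrl.camera("wrist")
    for n,z in (("knob_grip",.0925),("knob",0),("jaw_face",.043),("fixed_jaw_face",.043),("board",.041)):
        for r in ctrl.place_of(n,"wrist")[:1]: print(n,np.round(r["at"],1),round(r["confidence"],2),ray("wrist",r["at"],z,o).round(4))
cv2.imwrite(f"pics/w{tag}.png",im[:,:,::-1])
print(o['time_s'],o['ee_pos'],o['eef_rot'],o['qpos'])
E
python3 b.py 1
```

```text
knob_grip [302.1 270.3] 0.91 [ 0.4682 -0.068   0.0925]
knob [305.3 243.6] 0.94 [ 0.4683 -0.0686  0.    ]
jaw_face [301.4 290.7] 0.56 [ 0.5043 -0.0421  0.043 ]
fixed_jaw_face [437.4 384. ] 0.92 [0.4906 0.1706 0.043 ]
board [372.7 342.8] 0.76 [0.5014 0.0692 0.041 ]
knob_grip [301.6 273.2] 0.87 [ 0.471  -0.0659  0.0925]
knob [305.8 242.5] 0.58 [ 0.4668 -0.0685  0.    ]
jaw_face [305.5 290.5] 0.65 [ 0.501  -0.0381  0.043 ]
fixed_jaw_face [434.2 386.3] 0.89 [0.4956 0.1705 0.043 ]
board [373.6 345.4] 0.86 [0.5033 0.073  0.041 ]
4.0667 [ 0.42262702 -0.08438431  0.25041479] [-3.13718415 -0.00645463 -2.43348493] [-0.27717708 -0.00532399  1.7653656  -0.00795795  1.38144966 -2.55459792]
```

View pics/w1.png

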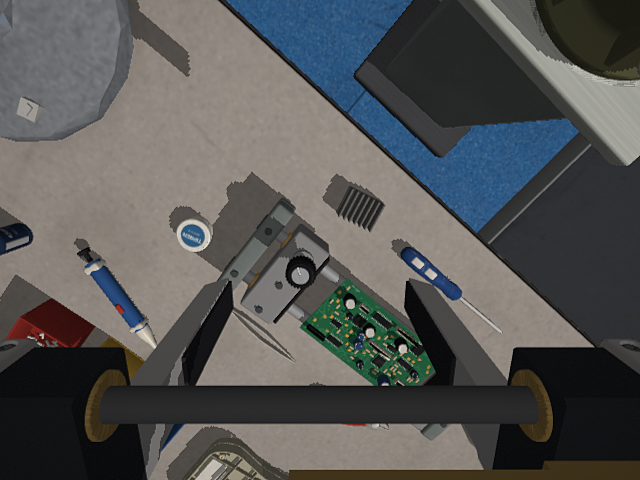

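The wrist view shows the knob at (300,271), its bright rib on top, with the board and the tin clear of it. q6 is at its limit, so I turn it back a little first.

>>> step_arm(plan=[[[0,0,0,0,0,0.8],[0,0,0,0,0,1.5],[0,0,0,0,0,1.5]]])

```text
time_s: 4.62
ee_pos: [0.4227, -0.0843, 0.2504]
eef_rot: [-3.136, -0.006, -2.594]
force: [0.1, 0.1, -0.9]
grip_width: 0.0942
grip_force: 0.0
```

```bash
python3 -c "
from h import *
o=ctrl.get_obs();print(o['ee_pos'],o['eef_rot'],o['qpos'],o['time_s'])
go([.471,-.0665,.15],-2.55)"
```

```text
[ 0.42265706 -0.08425826  0.25037883] [-3.13619046 -0.00578778 -2.59427436] [-0.27681184 -0.00523603  1.76536188 -0.00806121  1.38143881 -2.39342485] 4.6167
shift [-1.703 -0.315  3.338] wz -0.423 (mod 60) q6 -2.393
```

```bash
cat >> h.py <<'E'
    W2=Ro.from_euler('xyz',[np.pi,0,yaw]).as_matrix()
    print("rotvec units",(np.degrees(Ro.from_matrix(W.T@W2).as_rotvec())/6).round(3))
E
python3 -c "
from h import *
go([.471,-.0665,.15],-2.55)"
```

```text
shift [-1.703 -0.315  3.338] wz -0.423 (mod 60) q6 -2.393
rotvec units [-0.05  -0.056 -0.423]
```

>>> step_arm(plan=[[[-0.5,-0.1,0.8,-0.05,-0.06,-0.1],[-1.0,-0.2,1.7,-0.05,-0.06,-0.2],[-1.4,-0.25,2.5,-0.05,-0.06,-0.3],[-1.7,-0.32,3.34,-0.05,-0.06,-0.4],[-1.7,-0.32,3.34,-0.05,-0.06,-0.4]]])

```text
time_s: 5.03
ee_pos: [0.4699, -0.0657, 0.1458]
eef_rot: [3.137, -0.004, -2.545]
force: [-0.1, -0.5, -0.9]
grip_width: 0.0941
grip_force: 0.0
```

```bash
python3 b.py 2; python3 -c "
from h import *
for n in ('knob_grip',):
  o=ctrl.get_obs();ctrl.camera('wrist')
  m=ctrl.masks_of(n,'wrist')[0]; ys,xs=np.where(m['pixels']);print(xs.min(),xs.max(),ys.min(),ys.max(),m['confidence'],m['at'])
"
```

```text
knob_grip [316.5 258.3] 0.62 [ 0.468  -0.0682  0.0925]
knob [316.5 226.6] 0.84 [ 0.4687 -0.0677  0.    ]
jaw_face [319.7 285.8] 0.97 [ 0.5011 -0.0425  0.043 ]
board [420.2 350.6] 0.66 [0.5034 0.0691 0.041 ]
knob_grip [317.2 259.3] 0.78 [ 0.4719 -0.0674  0.0925]
knob [320.3 223. ] 0.85 [ 0.4677 -0.0673  0.    ]
jaw_face [321.2 282.9] 0.97 [ 0.5027 -0.0429  0.043 ]
5.3333 [ 0.47124285 -0.06679814  0.15154358] [-3.13971232e+00  2.03980011e-03 -2.54884280e+00] [-2.17889201e-01  1.88707554e-01  1.79159136e+00  1.99387695e-04
  1.15852553e+00 -2.38151310e+00]Traceback (most recent call last):
  File "<string>", line 5, in <module>
    m=ctrl.masks_of(n,'wrist')[0]; ys,xs=np.where(m['pixels']);print(xs.min(),xs.max(),ys.min(),ys.max(),m['confidence'],m['at'])
      ~~~~~~~~~~~~~~~~~~~~~~~~^^^
IndexError: list index out of range
```

View pics/w2.png

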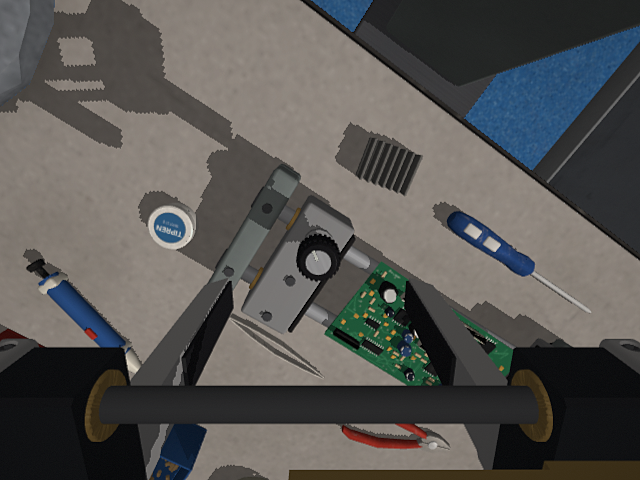

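The knob's top disc is centred at about (319,258), and the fingers straddle it with the line of closing across the view.

```bash
python3 -c "
from h import *
o=ctrl.get_obs();print(ray('wrist',(319,257),.104,o))
go([.471,-.067,.0735],-2.55)"
```

```text
[ 0.4656219  -0.06953366  0.104     ]
shift [ 0.009 -0.014  2.552] wz 0.011 (mod 60) q6 -2.381
rotvec units [-0.002  0.004  0.011]
```

```bash
python3 -c "
from h import *
im=cv2.imread('pics/w2.png')[220:300,275:365]
cv2.imwrite('pics/c2.png',cv2.resize(im,None,fx=8,fy=8,interpolation=0)[:600])
m=ctrl.camera_model('wrist');print(m['intrinsics'],m['tool_from_camera'])"
```

```text
[[358.25902726   0.         318.33279584]
 [  0.         358.25902726 241.20493236]
 [  0.           0.           1.        ]] [[-1.44992779e-04 -9.58434915e-01 -2.85311222e-01  8.36520549e-02]
 [ 9.99999983e-01 -1.70568374e-04  6.47920836e-05  9.31693091e-06]
 [-1.10764066e-04 -2.85311208e-01  9.58434923e-01 -1.77824362e-01]
 [ 0.00000000e+00  0.00000000e+00  0.00000000e+00  1.00000000e+00]]
```

View pics/c2.png

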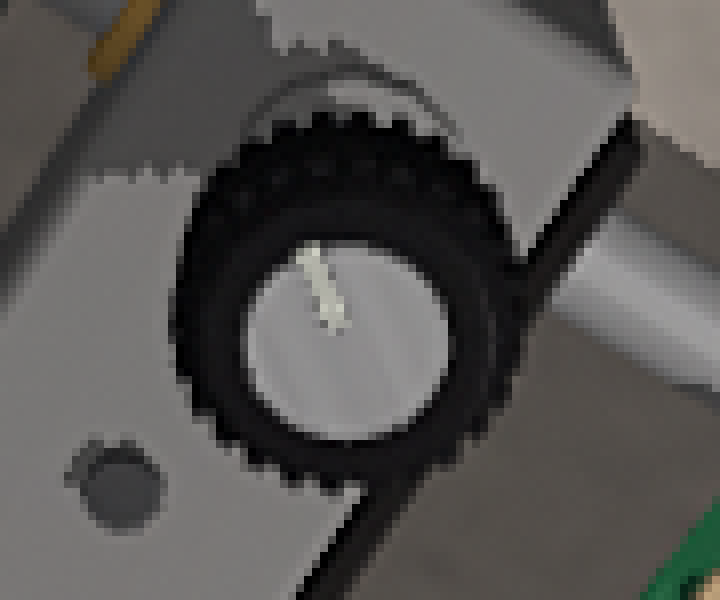

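The crop shows the knob's top disc centred at pixel (318.5, 262.5), with the rib pointing up and slightly left.

```bash
python3 -c "
from h import *
p=ray('wrist',(318.5,262.5),.104);print(p)
go([p[0],p[1],.0735],-2.55)"
```

```text
[ 0.46900813 -0.06765131  0.104     ]
shift [0.076 0.005 2.552] wz 0.011 (mod 60) q6 -2.381
rotvec units [-0.002  0.004  0.011]
```

>>> step_arm(plan=[[[0.05,0,0.7,0,0,0],[0.05,0,1.4,0,0,0],[0.05,0,2.0,0,0,0],[0.05,0,2.4,0,0,0],[0.05,0,2.55,0,0,0],[0.05,0,2.55,0,0,0]]])

```text
time_s: 6.23
ee_pos: [0.4693, -0.0672, 0.0727]
eef_rot: [3.14, -0.001, -2.549]
force: [0.7, -0.5, 0.5]
grip_width: 0.094
grip_force: 0.0
```

>>> step_arm(plan=[[[0,0,0,0,0,0],[0,0,0,0,0,0],[0,0,0,0,0,0],[0,0,0,0,0,0],[0,0,0,0,0,0],[0,0,0,0,0,0],[0,0,0,0,0,0],[0,0,0,0,0,0]]], grip=0, squeeze=25)

```text
time_s: 6.9
ee_pos: [0.4697, -0.0673, 0.0735]
eef_rot: [-3.142, 0.0, -2.549]
force: [0.4, 0.3, -0.2]
grip_width: 0.0442
grip_force: 0.0
```

```bash
python3 -c "
from h import *
o=ctrl.get_obs();print(o)
d=np.array([-.05,.9987,0]);go(np.array(o['ee_pos'])+.030*d,-2.55)
for c in ('scene','top'):
  ctrl.camera(c)
  for n,z in (('jaw_face',.043),('fixed_jaw_face',.043),('knob_grip',.0925)): 
    for r in ctrl.place_of(n,c)[:1]: print(c,n,ray(c,r['at'],z).round(4),r['confidence'])
"
```

```text
{'time_s': 6.9, 'qpos': array([-2.19655536e-01,  2.96201228e-01,  1.86417908e+00,  2.45819376e-04,
        9.80904986e-01, -2.38330538e+00]), 'joint_vel': array([-1.60567503e-03,  3.29342029e-04, -7.52520525e-05, -9.34147100e-04,
       -5.00829557e-04, -1.96456221e-04]), 'tau': array([ 2.65056056e-03, -4.68006527e+01, -2.91028726e+01, -5.35474881e-02,
        4.06359730e-02,  6.85344867e-05]), 'ee_pos': array([ 0.46973027, -0.06731323,  0.07348027]), 'eef_rot': array([-3.14151002e+00,  3.59694677e-04, -2.54887584e+00]), 'force': array([ 0.36240395,  0.25478605, -0.18155286]), 'moment': array([ 0.09060139, -0.1629858 , -0.05082025]), 'grip_force': 0.0, 'grip_width': 0.04422579306905591}
shift [-0.516  0.856  0.   ] wz 0.011 (mod 60) q6 -2.383
rotvec units [-0.001  0.003  0.011]
scene fixed_jaw_face [0.498  0.1633 0.043 ] 0.84
scene knob_grip [0.4677 0.0894 0.0925] 0.37
top jaw_face [ 0.5065 -0.0413  0.043 ] 0.76
top fixed_jaw_face [0.4948 0.1737 0.043 ] 0.63
```

>>> step_arm(plan=[[[0,0,0,0,0,0],[0,0,0,0,0,0],[0,0,0,0,0,0],[0,0,0,0,0,0]]])

```text
time_s: 7.63
ee_pos: [0.4698, -0.0674, 0.0735]
eef_rot: [-3.141, 0.001, -2.549]
force: [1.8, -2.4, 0.9]
grip_width: 0.0291
grip_force: 25.0
```

```bash
python3 -c "
from h import *
o=ctrl.get_obs();print(o['time_s'],o['moment'],o['force'],o['grip_width'])
d=np.array([-.047,.9989,0]);go(np.array(o['ee_pos'])+.030*d,-2.55)
"
```

```text
7.6333 [-0.31978042 -0.45254766 -0.03701606] [ 1.78933595 -2.42682958  0.92111258] 0.02913506153209595
shift [-0.519  0.855 -0.   ] wz 0.011 (mod 60) q6 -2.383
rotvec units [-0.003  0.005  0.011]
```

>>> step_arm(plan=[[[-0.065,0.107,0,0,0,0],[-0.13,0.214,0,0,0,0],[-0.195,0.32,0,0,0,0],[-0.26,0.427,0,0,0,0],[-0.325,0.534,0,0,0,0],[-0.39,0.64,0,0,0,0],[-0.455,0.748,0,0,0,0],[-0.52,0.855,0,0,0,0]]])

```text
time_s: 8.3
ee_pos: [0.4685, -0.0369, 0.0735]
eef_rot: [-3.141, 0.001, -2.549]
force: [4.9, -3.0, -0.2]
grip_width: 0.0296
grip_force: 25.0
```

```bash
cat > c.py <<'E'
from h import *
o=ctrl.get_obs();print(o['time_s'],o['moment'],o['force'],o['grip_width'],o['ee_pos'],o['eef_rot'])
for c in ('scene','top'):
  ctrl.camera(c)
  for n,z in (('jaw_face',.043),('fixed_jaw_face',.043),('board',.041)): 
    for r in ctrl.place_of(n,c)[:1]: print(c,n,ray(c,r['at'],z).round(4),r['confidence'])
o=ctrl.get_obs();print(o['time_s'],o['moment'],o['force'],o['ee_pos'])
d=np.array([-.047,.9989,0]);go(np.array(o['ee_pos'])+.010*d,-2.55)
E
python3 c.py
```

```text
8.3 [-0.50337879 -0.98299283  0.0043195 ] [ 4.94745605 -3.0311072  -0.19967065] 0.029563406604243177 [ 0.46845629 -0.03689313  0.07350217] [-3.14129009e+00  6.60896445e-04 -2.54876887e+00]
scene fixed_jaw_face [0.4938 0.1604 0.043 ] 0.85
scene board [0.4973 0.0769 0.041 ] 0.58
top fixed_jaw_face [0.4976 0.1727 0.043 ] 0.6
top board [0.5005 0.0645 0.041 ] 0.88
8.7 [ 0.64710801 -0.78424729  0.01880767] [2.53416639 1.92123226 1.63080377] [ 0.4682882  -0.03713216  0.07345149]
shift [-0.173  0.285  0.   ] wz 0.009 (mod 60) q6 -2.321
rotvec units [0.004 0.005 0.009]
```

>>> step_arm(plan=[[[-0.045,0.07,0,0,0,0],[-0.09,0.14,0,0,0,0],[-0.135,0.21,0,0,0,0],[-0.18,0.28,0,0,0,0],[-0.225,0.355,0,0,0,0],[-0.267,0.423,0,0,0,0]]])

```text
time_s: 9.2
ee_pos: [0.4681, -0.0226, 0.0735]
eef_rot: [-3.14, 0.0, -2.549]
force: [4.3, -3.9, 0.6]
grip_width: 0.0295
grip_force: 25.0
```

>>> step_arm(plan=[[[-0.018,0.028,0,0,0,0],[-0.036,0.056,0,0,0,0],[-0.036,0.056,0,0,0,0]]])

```text
time_s: 9.45
ee_pos: [0.468, -0.0206, 0.0735]
eef_rot: [-3.141, 0.0, -2.549]
force: [3.3, -2.5, 0.9]
grip_width: 0.0293
grip_force: 25.0
```

>>> step_arm(plan=[[[-0.018,0.028,0,0,0,0],[-0.036,0.056,0,0,0,0],[-0.036,0.056,0,0,0,0]]])

```text
time_s: 9.7
ee_pos: [0.468, -0.0186, 0.0735]
eef_rot: [-3.141, 0.0, -2.549]
force: [4.2, -2.9, 1.1]
grip_width: 0.0295
grip_force: 25.0
```

```bash
python3 c.py; python3 -c "
from h import *
cv2.imwrite('pics/w3.png',ctrl.camera('wrist')[:,:,::-1])"
```

```text
9.7 [-0.55637181 -0.84252259  0.01516954] [ 4.23078294 -2.85658983  1.07212244] 0.029488653554923222 [ 0.46795773 -0.01864635  0.07350819] [-3.14055133e+00  2.19458956e-04 -2.54884724e+00]
scene fixed_jaw_face [0.5003 0.1564 0.043 ] 0.82
scene board [0.4905 0.0907 0.041 ] 0.93
top fixed_jaw_face [0.491  0.1694 0.043 ] 0.7
top board [0.5006 0.0795 0.041 ] 0.76
10.1 [-0.58364369 -0.94290147  0.03636801] [ 4.31852782 -3.95366478 -0.3741062 ] [ 0.46795923 -0.01866191  0.07350957]
shift [-0.173  0.285 -0.   ] wz 0.011 (mod 60) q6 -2.281
rotvec units [-0.009  0.003  0.011]
```

View pics/w3.png

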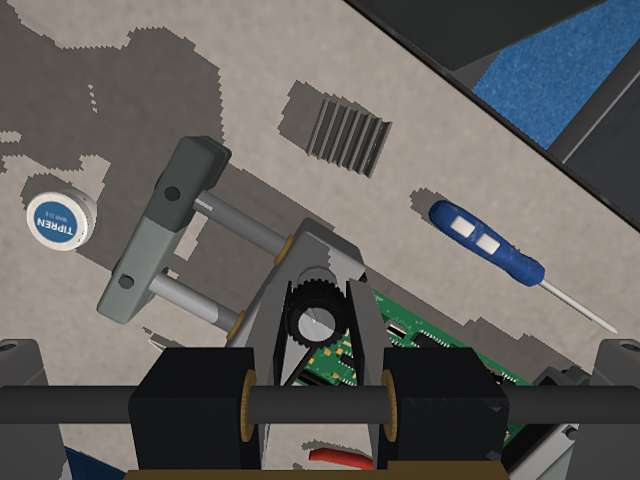

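The wrist view shows the knob held between the pads at (318,310), with the jaw moved off its end casting and the board in front of it. I keep sliding until the force rises.

>>> step_arm(plan=[[[-0.018,0.028,0,0,0,0],[-0.036,0.056,0,0,0,0],[-0.054,0.085,0,0,0,0],[-0.054,0.085,0,0,0,0]]])

```text
time_s: 10.48
ee_pos: [0.4678, -0.0156, 0.0735]
eef_rot: [-3.141, 0.0, -2.549]
force: [4.7, -2.8, 0.3]
grip_width: 0.0293
grip_force: 25.0
```

>>> step_arm(plan=[[[-0.018,0.028,0,0,0,0],[-0.036,0.056,0,0,0,0],[-0.036,0.056,0,0,0,0]]])

```text
time_s: 10.73
ee_pos: [0.468, -0.0141, 0.0735]
eef_rot: [-3.14, -0.0, -2.549]
force: [4.7, -7.6, -1.1]
grip_width: 0.0294
grip_force: 25.0
```

>>> step_arm(plan=[[[-0.018,0.028,0,0,0,0],[-0.036,0.056,0,0,0,0],[-0.036,0.056,0,0,0,0]]])

```text
time_s: 10.98
ee_pos: [0.4681, -0.0128, 0.0736]
eef_rot: [-3.138, -0.0, -2.549]
force: [4.5, -14.3, 0.1]
grip_width: 0.0294
grip_force: 25.0
```

>>> step_arm(plan=[[[0.01,-0.015,0,0,0,0.5],[0.018,-0.028,0,0,0,1.5],[0.018,-0.028,0,0,0,2.5],[0.018,-0.028,0,0,0,3.5],[0.018,-0.028,0,0,0,4.5],[0.018,-0.028,0,0,0,5.5],[0.018,-0.028,0,0,0,6.5],[0.018,-0.028,0,0,0,7.5]]])

```text
time_s: 11.65
ee_pos: [0.4678, -0.0134, 0.0735]
eef_rot: [-3.14, 0.001, 2.944]
force: [3.2, -9.5, -0.8]
grip_width: 0.0294
grip_force: 25.0
```

```bash
cat > d.py <<'E'
from h import *
o=ctrl.get_obs();print(o['time_s'],o['moment'].round(3),o['force'].round(1),o['ee_pos'].round(4),o['eef_rot'].round(3),o['qpos'].round(3),o['tau'][5])
E
python3 d.py
```

```text
11.65 [-1.842 -0.861  0.043] [ 3.2 -9.5 -0.8] [ 0.4678 -0.0134  0.0735] [-3.140e+00  1.000e-03  2.944e+00] [-0.106  0.283  1.882 -0.002  0.976 -1.478] -2.5724975019693375
```

>>> step_arm(plan=[[[0,0,0,0,0,1],[0,0,0,0,0,2],[0,0,0,0,0,3],[0,0,0,0,0,4],[0,0,0,0,0,5],[0,0,0,0,0,6],[0,0,0,0,0,7],[0,0,0,0,0,8]]])

```text
time_s: 12.32
ee_pos: [0.4679, -0.0131, 0.0734]
eef_rot: [3.142, 0.002, 2.106]
force: [4.6, -7.6, -2.6]
grip_width: 0.0295
grip_force: 25.0
```

>>> step_arm(plan=[[[0,0,0,0,0,1],[0,0,0,0,0,2],[0,0,0,0,0,3],[0,0,0,0,0,4],[0,0,0,0,0,5],[0,0,0,0,0,6],[0,0,0,0,0,7],[0,0,0,0,0,8]]])

```text
time_s: 12.98
ee_pos: [0.4681, -0.0132, 0.0734]
eef_rot: [3.14, 0.001, 1.268]
force: [6.7, -7.3, -3.0]
grip_width: 0.0296
grip_force: 25.0
```

```bash
python3 d.py
```

```text
12.9833 [-1.67  -1.67   0.082] [ 6.7 -7.3 -3. ] [ 0.4681 -0.0132  0.0734] [3.140e+00 1.000e-03 1.268e+00] [-0.106  0.283  1.882 -0.002  0.975  0.198] -2.560637891292572
```

>>> step_arm(plan=[[[0,0,0,0,0,0.8],[0,0,0,0,0,1.6],[0,0,0,0,0,2.4],[0,0,0,0,0,3]]])

```text
time_s: 13.32
ee_pos: [0.4682, -0.0133, 0.0735]
eef_rot: [3.139, 0.0, 0.955]
force: [7.0, -9.0, -3.7]
grip_width: 0.0296
grip_force: 25.0
```

```bash
python3 d.py
```

```text
13.3167 [-1.822 -1.605  0.107] [ 7.  -9.  -3.7] [ 0.4682 -0.0133  0.0735] [3.139 0.    0.955] [-0.106  0.283  1.882 -0.002  0.975  0.511] -1.044592559337616
```

>>> step_arm(plan=[[[0,0,0,0,0,0.8],[0,0,0,0,0,1.6],[0,0,0,0,0,2.4],[0,0,0,0,0,3]]])

```text
time_s: 13.65
ee_pos: [0.4682, -0.0134, 0.0734]
eef_rot: [3.139, -0.0, 0.641]
force: [7.3, -10.4, -4.3]
grip_width: 0.0294
grip_force: 25.0
```

```bash
python3 d.py
```

```text
13.65 [-2.207 -1.649  0.076] [  7.3 -10.4  -4.3] [ 0.4682 -0.0134  0.0734] [ 3.139 -0.     0.641] [-0.106  0.283  1.882 -0.002  0.975  0.825] -1.046035923063755
```

>>> step_arm(plan=[[[0,0,0,0,0,0.8],[0,0,0,0,0,1.6],[0,0,0,0,0,2.4],[0,0,0,0,0,3]]])

```text
time_s: 13.98
ee_pos: [0.4681, -0.0135, 0.0734]
eef_rot: [3.139, -0.001, 0.327]
force: [6.6, -11.0, -2.8]
grip_width: 0.0294
grip_force: 25.0
```

```bash
python3 d.py
```

```text
13.9833 [-2.196 -1.37   0.066] [  6.6 -11.   -2.8] [ 0.4681 -0.0135  0.0734] [ 3.139e+00 -1.000e-03  3.270e-01] [-0.106  0.283  1.882 -0.002  0.975  1.14 ] -1.0490518435835838
```

>>> step_arm(plan=[[[0,0,0,0,0,0.8],[0,0,0,0,0,1.6],[0,0,0,0,0,2]]])

```text
time_s: 14.23
ee_pos: [0.468, -0.0134, 0.0734]
eef_rot: [3.139, -0.001, 0.117]
force: [6.6, -10.8, -2.4]
grip_width: 0.0296
grip_force: 25.0
```

```bash
python3 d.py
```

```text
14.2333 [-2.103 -1.276  0.043] [  6.6 -10.8  -2.4] [ 0.468  -0.0134  0.0734] [ 3.139e+00 -1.000e-03  1.170e-01] [-0.106  0.283  1.882 -0.002  0.975  1.349] -0.06679188692942262
```

>>> step_arm(plan=[[[0,0,0,0,0,0.8],[0,0,0,0,0,1.6],[0,0,0,0,0,2]]])

```text
time_s: 14.48
ee_pos: [0.468, -0.0134, 0.0734]
eef_rot: [3.14, -0.001, -0.093]
force: [6.0, -9.4, -2.2]
grip_width: 0.0295
grip_force: 25.0
```

```bash
python3 d.py
```

```text
14.4833 [-2.002 -1.128  0.045] [ 6.  -9.4 -2.2] [ 0.468  -0.0134  0.0734] [ 3.14e+00 -1.00e-03 -9.30e-02] [-0.106  0.283  1.882 -0.002  0.975  1.559] -0.07658936083316803
```

>>> step_arm(plan=[[[0,0,0,0,0,0.8],[0,0,0,0,0,1.6],[0,0,0,0,0,2]]])

```text
time_s: 14.73
ee_pos: [0.468, -0.0134, 0.0734]
eef_rot: [3.14, -0.002, -0.302]
force: [6.1, -9.7, -2.3]
grip_width: 0.0295
grip_force: 25.0
```

```bash
python3 d.py
```

```text
14.7333 [-1.811 -1.194  0.083] [ 6.1 -9.7 -2.3] [ 0.468  -0.0134  0.0734] [ 3.14e+00 -2.00e-03 -3.02e-01] [-0.106  0.283  1.882 -0.002  0.975  1.768] -0.07586606545373797
```

>>> step_arm(plan=[[[0,0,0,0,0,0.8],[0,0,0,0,0,1.6],[0,0,0,0,0,2]]])

```text
time_s: 14.98
ee_pos: [0.4675, -0.0132, 0.0733]
eef_rot: [3.14, -0.0, -0.511]
force: [1.3, -6.9, 2.3]
grip_width: 0.0294
grip_force: 25.0
```

```bash
python3 d.py
```

```text
14.9833 [-1.449 -0.089  0.469] [ 1.3 -6.9  2.3] [ 0.4675 -0.0132  0.0733] [ 3.14  -0.    -0.511] [-0.106  0.283  1.882 -0.002  0.976  1.977] 0.32932475209236145
```

>>> step_arm(plan=[[[0,0,0,0,0,0.8],[0,0,0,0,0,1.6],[0,0,0,0,0,2]]])

```text
time_s: 15.23
ee_pos: [0.4671, -0.0128, 0.0734]
eef_rot: [3.14, 0.0, -0.72]
force: [-0.5, -5.2, 2.7]
grip_width: 0.0294
grip_force: 25.0
```

```bash
python3 d.py
```

```text
15.2333 [-0.773  0.066  0.478] [-0.5 -5.2  2.7] [ 0.4671 -0.0128  0.0734] [ 3.14  0.   -0.72] [-1.050e-01  2.830e-01  1.883e+00 -1.000e-03  9.770e-01  2.187e+00] 0.23104611318558455
```

>>> step_arm(plan=[[[0,0,0,0,0,0.8],[0,0,0,0,0,1.5],[0,0,0,0,0,1.5]]])

```text
time_s: 15.48
ee_pos: [0.4672, -0.0125, 0.0733]
eef_rot: [3.141, 0.0, -0.876]
force: [-1.1, -2.6, 3.4]
grip_width: 0.0294
grip_force: 25.0
```

```bash
python3 d.py
```

```text
15.4833 [-0.464  0.219  0.372] [-1.1 -2.6  3.4] [ 0.4672 -0.0125  0.0733] [ 3.141  0.    -0.876] [-1.050e-01  2.830e-01  1.883e+00 -1.000e-03  9.770e-01  2.343e+00] 2.1631235629320145
```

The moment rose to 0.47 N m and then slipped, so the screw is seated. I take a close look for the rib angle, then back off.

```bash
python3 -c "
from h import *
im=ctrl.camera('wrist');cv2.imwrite('pics/w4.png',im[:,:,::-1])"
```

>>> step_arm(plan=[[[0,0,0,0,0,-0.25],[0,0,0,0,0,-0.5],[0,0,0,0,0,-0.5]]])

```text
time_s: 15.78
ee_pos: [0.4672, -0.0125, 0.0733]
eef_rot: [3.141, 0.001, -0.817]
force: [-2.9, -5.9, 5.5]
grip_width: 0.0292
grip_force: 25.0
```

```bash
python3 d.py
```

```text
15.7833 [-0.895  0.536 -0.015] [-2.9 -5.9  5.5] [ 0.4672 -0.0125  0.0733] [ 3.141e+00  1.000e-03 -8.170e-01] [-0.105  0.283  1.883 -0.     0.977  2.283] -0.5680589564144611
```

>>> step_arm(plan=[[[0,0,0,0,0,-0.8],[0,0,0,0,0,-1.6],[0,0,0,0,0,-2.5],[0,0,0,0,0,-3.5],[0,0,0,0,0,-4.5],[0,0,0,0,0,-5.5],[0,0,0,0,0,-6.5],[0,0,0,0,0,-7.5]]])

```text
time_s: 16.45
ee_pos: [0.4672, -0.0134, 0.0735]
eef_rot: [3.14, 0.001, -0.029]
force: [-3.7, -12.4, 6.8]
grip_width: 0.0292
grip_force: 25.0
```

>>> step_arm(plan=[[[0,0,0,0,0,-1],[0,0,0,0,0,-2],[0,0,0,0,0,-3],[0,0,0,0,0,-4],[0,0,0,0,0,-5],[0,0,0,0,0,-6],[0,0,0,0,0,-7],[0,0,0,0,0,-7]]])

```text
time_s: 17.12
ee_pos: [0.4676, -0.0136, 0.0736]
eef_rot: [3.14, 0.001, 0.705]
force: [-1.2, -13.0, 4.7]
grip_width: 0.0294
grip_force: 25.0
```

```bash
python3 d.py; python3 -c "
from h import *
im=ctrl.camera('wrist');cv2.imwrite('pics/w5.png',im[:,:,::-1])
a=cv2.imread('pics/w4.png')[265:355,270:370];b=cv2.imread('pics/w5.png')[265:355,270:370]
cv2.imwrite('pics/ab.png',cv2.resize(np.hstack([a,b]),(800,360),interpolation=0))"
```

```text
17.1167 [-2.696  0.141  0.032] [ -1.2 -13.    4.7] [ 0.4676 -0.0136  0.0736] [3.14e+00 1.00e-03 7.05e-01] [-0.106  0.283  1.882 -0.002  0.976  0.761] -2.318084165453911
```

View pics/ab.png

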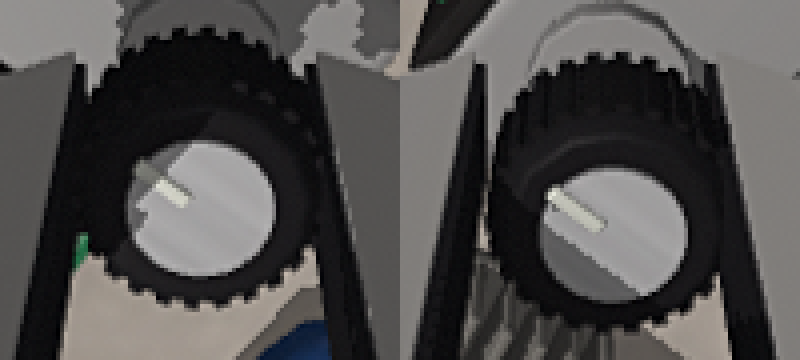

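Both crops show the rib in the same place relative to the pads (within about 3°), so the knob turned with the fingers. The net back-off is 1.57 rad, and the jaw still pushes on the board. One check for stillness and board position, then I hand in.

>>> step_arm(plan=[[[0,0,0,0,0,0],[0,0,0,0,0,0],[0,0,0,0,0,0],[0,0,0,0,0,0]]])

```text
time_s: 17.5
ee_pos: [0.4677, -0.0136, 0.0736]
eef_rot: [3.14, 0.001, 0.698]
force: [-1.4, -13.4, 4.2]
grip_width: 0.0294
grip_force: 25.0
```

```bash
python3 c.py; python3 -c "
from h import *
a=ctrl.camera('top')[200:320,200:360];b=ctrl.camera('scene')[210:330,230:390]
cv2.imwrite('pics/f.png',cv2.resize(np.hstack([a,b])[:,:,::-1],(800,300)))"; python3 d.py
```

```text
17.5 [-2.74045506  0.22673476  0.08786905] [ -1.41474789 -13.42263063   4.20819125] 0.029391404623081444 [ 0.46768941 -0.01355785  0.07357673] [3.13973486e+00 1.02487145e-03 6.98496101e-01]
scene fixed_jaw_face [0.4934 0.1633 0.043 ] 0.64
scene board [0.4932 0.1005 0.041 ] 0.85
top fixed_jaw_face [0.4981 0.1682 0.043 ] 0.8
top board [0.4996 0.0823 0.041 ] 0.78
17.9 [-2.74850525  0.20756722  0.06555296] [ -0.21074982 -13.95339189   4.83549301] [ 0.46767634 -0.01354692  0.07358374]
shift [ 0.202 -0.265 -0.001] wz 31.021 (mod 60) q6 0.768
rotvec units [-1.4000e-02  2.8000e-02 -2.8979e+01]
18.0 [-2.759  0.148  0.045] [ -1.5 -14.2   4.2] [ 0.4677 -0.0136  0.0736] [3.14e+00 1.00e-03 6.98e-01] [-0.106  0.283  1.882 -0.002  0.976  0.768] 0.032705386402085423
```

View pics/f.png

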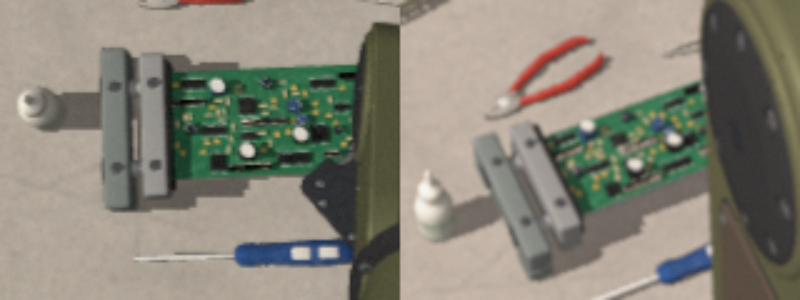

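The board lies against the fixed jaw's face in both views, the arm is still, and the bystanders that show have not moved. Handing in.

```bash
python3 -c "
from station import ctrl
print(ctrl.hand_in())"
```

```text
the job is handed in; nothing more can be done
None
```

The job is handed in: the board is caught between the jaws, the thumbscrew was seated and then backed off a quarter turn (1.57 rad), and the gripper is still holding it there with a light push (about 14 N) towards the board.

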